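Steady the rocking balance platform

TASK

The perforated plate of the balance platform rocks because one of its corners does not bear: press down on the corners with the fingertips, one after another, until you find the one that gives. Push that corner's tapered shim in all the way, until its end is flush with the edge of the plate, then press down firmly on that corner once more to prove that it no longer gives. Leave the other three shims drawn out as they are, grasp or lift nothing, and do not disturb the weights, tweezers and crucible standing around.

Things in the scene. Friction and masses are not known exactly. Their poses are not given: they have to be found in the camera images.
- platform: grey tray 206 x 216 mm, fixed on the bench under the perforated plate, turned up to 13 degrees. Origin: centre of its underside, on the bench; x to the rear, y to the left, z up. Three of the plate's feet stand on packing blocks in the tray; under the fourth foot, at a corner that differs every time, there is a gap
- plate: perforated aluminium plate, 210 x 220 x 12 mm (x, y of the tray); origin: centre of its underside, 33 mm above the bench; top 45 mm above the bench; z is its upward normal. A soft rubber damper in the middle centres and levels it. The corner with the gap sinks 4 to 5 mm under a steady 3 N, then stops (press slowly, to 8 N or more), and comes back when let go; the others give under 1 mm
- corner_front_left (a point): point on the plate's top face over its front left foot (near the robot), where that corner is pressed; 17 mm from the plate's front edge and 26 mm from its left edge; z up
- corner_front_right (a point): point on the plate's top face over its front right foot (near the robot), where that corner is pressed; 17 mm from the plate's front edge and 26 mm from its right edge; z up
- corner_rear_left (a point): point on the plate's top face over its rear left foot (away from the robot), where that corner is pressed; 17 mm from the plate's rear edge and 26 mm from its left edge; z up
- corner_rear_right (a point): point on the plate's top face over its rear right foot (away from the robot), where that corner is pressed; 17 mm from the plate's rear edge and 26 mm from its right edge; z up
- shim_end_front_left (a point): middle of the outer end face (28 mm wide, 19 mm high) of the front left tapered shim, a steel wedge in a slot under the plate's left edge, 28 mm in x from the corner point. Drawn out it sticks out 26 to 30 mm beyond that edge, 29 mm above the bench; home, it is flush with the edge, 23 mm above the bench. It slides along the plate's -y, sinking 1 mm in 5
- shim_front_left (a joint): how far this shim is pushed in, m: 0 drawn out (starts at 0 to 0.004), 0.0306 home, flush, hard stop. About 4 N of friction, more near the end under load; it stays where it is left. Home, it reaches 5 mm below the foot and fills the gap; at a corner that already bears it would lift the corner and tilt the plate
- shim_end_front_right (a point): middle of the outer end face (28 mm wide, 19 mm high) of the front right tapered shim, a steel wedge in a slot under the plate's right edge, 28 mm in x from the corner point. Drawn out it sticks out 26 to 30 mm beyond that edge, 29 mm above the bench; home, it is flush with the edge, 23 mm above the bench. It slides along the plate's +y, sinking 1 mm in 5
- shim_front_right (a joint): how far this shim is pushed in, m: 0 drawn out (starts at 0 to 0.004), 0.0306 home, flush, hard stop. About 4 N of friction, more near the end under load; it stays where it is left. Home, it reaches 5 mm below the foot and fills the gap; at a corner that already bears it would lift the corner and tilt the plate
- shim_end_rear_left (a point): middle of the outer end face (28 mm wide, 19 mm high) of the rear left tapered shim, a steel wedge in a slot under the plate's left edge, 28 mm in x from the corner point. Drawn out it sticks out 26 to 30 mm beyond that edge, 29 mm above the bench; home, it is flush with the edge, 23 mm above the bench. It slides along the plate's -y, sinking 1 mm in 5
- shim_rear_left (a joint): how far this shim is pushed in, m: 0 drawn out (starts at 0 to 0.004), 0.0306 home, flush, hard stop. About 4 N of friction, more near the end under load; it stays where it is left. Home, it reaches 5 mm below the foot and fills the gap; at a corner that already bears it would lift the corner and tilt the plate
- shim_end_rear_right (a point): middle of the outer end face (28 mm wide, 19 mm high) of the rear right tapered shim, a steel wedge in a slot under the plate's right edge, 28 mm in x from the corner point. Drawn out it sticks out 26 to 30 mm beyond that edge, 29 mm above the bench; home, it is flush with the edge, 23 mm above the bench. It slides along the plate's +y, sinking 1 mm in 5
- shim_rear_right (a joint): how far this shim is pushed in, m: 0 drawn out (starts at 0 to 0.004), 0.0306 home, flush, hard stop. About 4 N of friction, more near the end under load; it stays where it is left. Home, it reaches 5 mm below the foot and fills the gap; at a corner that already bears it would lift the corner and tilt the plate
- weight_500: the larger knobbed calibration weight, 38 mm diameter, 56 mm high, standing loose to the right of the platform; origin: centre of its underside. To be left alone
- weight_200: the smaller knobbed calibration weight, 28 mm diameter, 42 mm high, standing loose to the right of the platform; origin: centre of its underside. To be left alone
- tweezers: steel tweezers 12 x 132 x 10 mm lying in front of the platform; origin: centre of the underside, long axis y. To be left alone
- crucible: empty porcelain crucible, 42 mm diameter, 34 mm high, standing loose to the left of the platform; origin: centre of its underside. To be left alone

How it is judged:
By the outcome, as a careful person would: the job done as asked, in the order asked, and still so for the second after the job is handed in, with the robot touching nothing.
It also fails if it takes over 54 s, if anything falls off the work surface, if the arm or the gripper's body presses on something with over 40 N, if the wrist force passes 120 N, or if a joint passes its speed limit or range.

ROBOT

A 6-joint arm with a two-finger parallel gripper is mounted at the origin on a cart in front of the work surface, level with it; the furniture and walls round the work are solid. World frame = base frame: x ahead of the robot, y to its left, z up, the work surface at z = 0. Lengths are in mm, angles in rad, forces in N, time in s.
With the tool pointing down it reaches from about 225 to 875 mm from the base axis. Payload 3.4 kg.
Tool frame: the origin (TCP) lies midway between the tips of the shut fingers; the grasp point (between the pads) lies r.grip_depth behind it (r.grip_depth is the distance from the TCP to the grasp point, in mm); z points along the fingers, y is the line along which they close (so a half turn about z gives the same grasp; the last joint's range is limited). The gripper opens to 85 mm and grips with 20 to 120 N. Pads are 22 mm wide; open, the fingers measure 114 mm over their backs; the gripper's body (76 mm by 85 mm) begins 54 mm behind the grasp point. The pads swing forward as they close: fully open they stand 13 mm farther back than shut.
Start: joints at [-1.295, 0.276, 1.505, -0, 1.361, -0.121], TCP at [222.222, -530.359, 231.328] pointing down, gripper open.
Joint ranges: [-2.89, 2.89], [-0.75, 2.08], [0.22, 2.7], [-1.18, 4.32], [0.11, 2.71], [-2.7, 2.7]. Speed limits (rad/s): [2.57, 2.57, 3.14, 3.14, 3.14, 3.14].

INTERFACE

Orientations are given as [roll, pitch, yaw] about the fixed x, y, z axes, in that order (R = Rz(yaw) Ry(pitch) Rx(roll)).
In Python, from workcell import observe, optics, workorder, r gives the robot as it stands. The module is installed in compiled form; this text tells all that it offers.
- The arm moves only by the tool move_arm, never from a script. Its argument "motion" is a list of rows, each an object with "delta_pos": the shift along the tool's x, y, z in m, a list of three; "dr": the turn, a rotation vector about the tool's x, y, z in rad, a list of three. A call has 1 to 12 rows; each row is the pose to reach, as a shift and turn from the pose commanded when the call began, along the tool's axes at that moment; what a row does not reach only later rows make up. A row lasts 1/12 s, in which the tool goes at most 41.7 mm and 7.16 degrees, less where a joint would pass 70% of its speed; a pose out of reach is approached as far as the arm can. A call with a gripper value outside its range is refused whole. "hand" is the finger opening in m, from 0 to 0.0854, set as the call begins (left out, the last holds). The fingers move at their own pace and stop on an object; "newtons" is the grip in N (left out, the last holds). Time passes only in rows, so rows that repeat a pose let the fingers close. It gives the time, the measured TCP pose, the force, the opening and the grip force at its end, in the units of the state.
- observe(): the state, without advancing time (a new reading comes with each control period).
- optics.capture(name): name is "side" or "top" or "wrist"; returns (picture, depth): 420x560x3 uint8, blue, green, red; 420x560 float32, mm along the optical axis (not along the pixel's ray), 0 where there is no reading.
- optics.camera_model(name): a dict with "fx", "fy", "cx", "cy" (pixels), "R" (3x3) and "t" (3): a world point X has camera coordinates R X + t. Camera axes: x right, y down, z forward; pixel columns grow to the right and rows downward; lengths in mm; the calibration is good to about 2 mm. A picture is of the moment at which its call begins: read the wrist's pose just before it. camera_model takes no time and is no camera call; for the wrist camera it gives the pose at the moment of the call.
- workorder.hand_in(): hands the job in; it is judged then, once.
The state is a dict: "clock": time; "qpos": joint angles; "qvel": joint speeds; "joint_efforts": joint torques, N m; "position": TCP position; "tool_rot": TCP orientation; "force": force on the tool from outside, world axes, zero at the start; "ft_torque": the same for the moment, N m; "grip_width": finger opening in mm; "gripper_force": force on a finger pad.
Only numpy, scipy, OpenCV 4.12 (cv2) and the standard library are available. Lean on these libraries where they do the work, as an engineer would, in place of code of your own. Each camera call takes 0.05 s, during which the arm holds its last target. There are 200 camera calls.

## Working session

There is one attempt and no reset: what is moved stays moved. The work goes in short steps, Python scripts to look and compute and a tool call to move; the robot and the scene stay as the last step left them, time stands still between calls to the robot, and variables do not carry over. Pictures are saved under pics/ and viewed, at most 10 in all, crops included, and the job is handed in when it is done.

Besides the shell and the picture viewer there is one more tool, called after "Request:" as a command line: name --argument value ..., lists and objects as JSON in quotes. move_arm: Moves the arm, as the interface text tells. Its arguments: {"type":"object","properties":{"motion":{"type":"array","items":{"type":"object","properties":{"delta_pos":{"type":"array","items":{"type":"number"}},"dr":{"type":"array","items":{"type":"number"}}}}},"hand":{"type":"number"},"newtons":{"type":"number"}},"required":["motion"]}

```bash
mkdir -p pics; cat > h.py <<'E'
from workcell import observe, optics, workorder, r
import numpy as np, cv2
def cap(n):
    m=optics.camera_model(n); p,d=optics.capture(n); return p,d,m
def world(d,m):
    v,u=np.mgrid[:d.shape[0],:d.shape[1]]
    P=np.stack([(u-m['cx'])/m['fx']*d,(v-m['cy'])/m['fy']*d,d],-1)
    return (P-np.array(m['t']).ravel())@np.array(m['R'])
E
python3 - <<'E'
from h import *
s=observe();print(s,r.grip_depth)
for n in('top','side'):
    p,d,m=cap(n);cv2.imwrite(f'pics/{n}0.png',p);np.savez(f'{n}0.npz',p=p,d=d,R=m['R'],t=m['t'],f=[m['fx'],m['fy'],m['cx'],m['cy']])
    W=world(d,m)
    if n=='top':
        for lo,hi in((40,50),):
            k=((W[...,2]>lo)&(W[...,2]<hi)&(d>0)).astype(np.uint8)
            nn,l,st,c=cv2.connectedComponentsWithStats(k)
            for i in range(1,nn):
                if st[i,4]>100:
                    q=W[l==i];print(lo,st[i],q.mean(0),cv2.minAreaRect(q[:,:2].astype(np.float32)))
E
```

```text
{'clock': 0.0, 'qpos': array([-1.29500378e+00,  2.76584527e-01,  1.50613647e+00,  1.61534409e-05,
        1.36069443e+00, -1.20999968e-01]), 'qvel': array([-0.00222168, -0.00155145,  0.00234344, -0.00110467,  0.00144874,
       -0.00146777]), 'joint_efforts': array([-1.83575685e-03, -4.16775155e+01, -2.45807147e+01, -4.54766623e-04,
        1.11014169e-02,  8.20174733e-06]), 'position': array([ 222.07105541, -529.81294198,  230.44434955]), 'tool_rot': array([-3.13978511e+00, -2.35694578e-04,  3.96788921e-01]), 'force': array([0.43282844, 0.03047462, 0.27839488]), 'ft_torque': array([0.00389547, 0.04709884, 0.01885756]), 'gripper_force': 0.0, 'grip_width': 85.4582570838502} 18.700000000000003
40 [307  18  61   5 112] [ 991.54375298 -177.90368996   45.50110026] ((992.0480346679688, -178.2946319580078), (5.841665744781494, 150.0321044921875), 0.6852750778198242)
40 [122  22  73   4 141] [991.47127698 263.34412051  44.99793307] ((991.210205078125, 266.8782653808594), (177.24685668945312, 6.029498100280762), 89.87422180175781)
40 [381  30  15  15 111] [ 947.60655389 -304.52970782   44.4896999 ] ((950.5449829101562, -306.6124267578125), (31.467439651489258, 40.45954132080078), 74.57695007324219)
40 [429  61  87  67 515] [ 741.72881796 -487.37834818   45.49067177] ((756.0498657226562, -470.1566162109375), (260.99700927734375, 129.34678649902344), 52.754093170166016)
40 [365  88  53  31 853] [ 783.07012875 -306.87510457   42.30630951] ((782.68408203125, -306.16864013671875), (63.58586502075195, 124.78074645996094), 6.983941078186035)
40 [ 234  161   92   88 7509] [533.69105493 -25.67595187  45.03225604] ((534.7619018554688, -25.735427856445312), (219.84535217285156, 210.28704833984375), 87.83052825927734)
40 [477 173  36  36 312] [ 560.08694411 -557.57241681   46.26203815] ((558.8569946289062, -551.8326416015625), (87.257568359375, 85.52764892578125), 17.295564651489258)
```

View pics/top0.png

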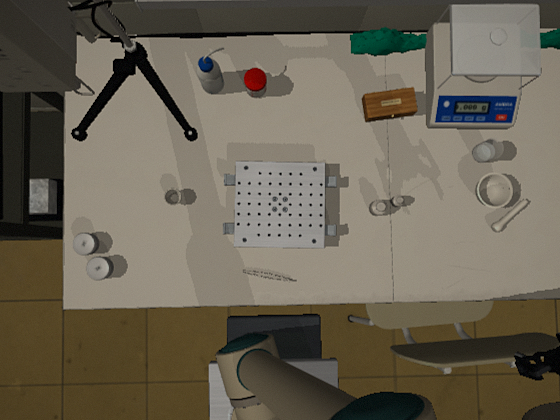

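View pics/side0.png

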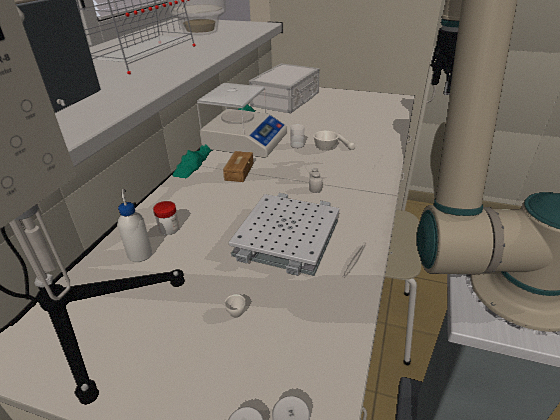

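Top view: plate spans about cols 234–326, rows 161–248. The shims stick out at rows 180 and 228, the crucible is at (172,197), the weights at (378,207) and (398,200), and the tweezers at (268,275). The side view agrees.

```bash
cat > m.py <<'E'
from h import *
from scipy.spatial.transform import Rotation as Ro
for n in('top','side'):
    z=np.load(f'{n}0.npz');d=z['d'];f=z['f'];m=dict(fx=f[0],fy=f[1],cx=f[2],cy=f[3],R=z['R'],t=z['t'])
    W=world(d,m)
    near=(abs(W[...,0]-534)<200)&(abs(W[...,1]+26)<200)&(d>0)
    k=(near&(W[...,2]>42)&(W[...,2]<48)).astype(np.uint8)
    nn,l,st,c=cv2.connectedComponentsWithStats(k); i=1+st[1:,4].argmax()
    q=W[l==i]; print(n,q[:,2].mean(),cv2.minAreaRect(q[:,:2].astype(np.float32)))
    a=np.deg2rad(-2.17); ex=np.array([np.cos(a),np.sin(a)]);ey=np.array([-ex[1],ex[0]])
    P=(W[...,:2]-[534.8,-25.7])@np.stack([ex,ey],1)
    for sx in(1,-1):
        for sy in(1,-1):
            k=near&(abs(P[...,0]-60*sx)<22)&(P[...,1]*sy>112)&(P[...,1]*sy<150)&(W[...,2]>25)&(W[...,2]<42)
            if k.sum(): print('shim',sx,sy,k.sum(),np.median(P[k],0),P[k].min(0),P[k].max(0),np.percentile(W[k][:,2],[5,50,95]))
    k=near&(W[...,2]>8)&((abs(P[...,1])>150)|(abs(P[...,0])>120))
    nn,l,st,c=cv2.connectedComponentsWithStats(k.astype(np.uint8))
    for i in range(1,nn):
        if st[i,4]>15: print('obj',P[l==i].mean(0),P[l==i].min(0),P[l==i].max(0),W[l==i][:,2].max())
s=observe();Rt=Ro.from_euler('xyz',s['tool_rot']);Rg=Ro.from_euler('xyz',[np.pi,0,np.pi/2+a])
for c in((-88,-84),(-88,84),(88,84),(88,-84)):
    T=np.r_[534.8+(ex*c[0]+ey*c[1])[0],-25.7+(ex*c[0]+ey*c[1])[1],120]
    print(c,T,Rt.inv().apply(T-[222.222,-530.359,231.328])/1000,(Rt.inv()*Rg).as_rotvec())
E
python3 m.py
```

```text
top 45.02754174520065 ((534.5274047851562, -25.76787567138672), (219.8524627685547, 209.69595336914062), 87.87550354003906)
shim 1 1 120 [ 58.53402447 125.43055119] [ 45.62175245 112.98592979] [ 73.62529188 138.045248  ] [29.93385529 35.56296236 39.80440234]
shim 1 -1 116 [  58.15240035 -125.5707155 ] [  45.94272596 -138.15317147] [  72.859368   -112.85013088] [30.38630279 36.97625421 40.95771362]
shim -1 1 111 [-60.10306779 124.95045114] [-72.24888949 112.35995761] [-47.64808929 137.56293152] [31.98016938 35.4204725  40.46086297]
shim -1 -1 118 [ -60.05808032 -124.12766607] [ -72.38148782 -136.41626061] [ -47.62242624 -112.06623633] [31.68216838 36.42963271 40.00252631]
side 45.15189539324608 ((535.8388061523438, -23.947128295898438), (225.08229064941406, 210.46658325195312), 88.01903533935547)
shim 1 1 147 [ 57.51100591 132.23515439] [ 39.35536063 112.08635067] [ 72.91835258 141.43745652] [26.3029761  34.80694146 38.76557197]
shim 1 -1 40 [  58.82238459 -129.3336134 ] [  48.06290466 -136.66661152] [  73.39925083 -120.11408901] [33.51676812 37.70650722 39.29388177]
shim -1 1 151 [-6
[... 235 characters left out ...]
 37.22095864 39.30565705]
obj [-181.26066247    7.14751373] [-188.61563758  -33.38966868] [-172.73494126   63.55469048] 12.993096346667917
(-88, -84) [ 443.68248098 -106.30767785  120.        ] [ 0.36810975 -0.30534204  0.1118912 ] [-1.32038902e-03 -1.08764692e-03 -1.13613760e+00]
(-88, 84) [450.04373227  61.57184587 120.        ] [ 0.43885464 -0.45772017  0.1121501 ] [-1.32038902e-03 -1.08764692e-03 -1.13613760e+00]
(88, 84) [625.91751902  54.90767785 120.        ] [ 0.59848909 -0.38360653  0.11206212] [-1.32038902e-03 -1.08764692e-03 -1.13613760e+00]
(88, -84) [ 619.55626773 -112.97184587  120.        ] [ 0.52774421 -0.2312284   0.11180322] [-1.32038902e-03 -1.08764692e-03 -1.13613760e+00]
```

Request:
move_arm --motion '[{"delta_pos":[0.031,-0.025,0.0],"dr":[0,0,-0.1]},{"delta_pos":[0.061,-0.051,0.01],"dr":[0,0,-0.2]},{"delta_pos":[0.092,-0.076,0.02],"dr":[0,0,-0.3]},{"delta_pos":[0.123,-0.102,0.03],"dr":[0,0,-0.4]},{"delta_pos":[0.153,-0.127,0.04],"dr":[0,0,-0.5]},{"delta_pos":[0.184,-0.153,0.05],"dr":[0,0,-0.6]},{"delta_pos":[0.215,-0.178,0.06],"dr":[0,0,-0.7]},{"delta_pos":[0.245,-0.203,0.07],"dr":[0,0,-0.8]},{"delta_pos":[0.276,-0.229,0.08],"dr":[0,0,-0.9]},{"delta_pos":[0.307,-0.254,0.09],"dr":[0,0,-1.0]},{"delta_pos":[0.337,-0.28,0.1],"dr":[0,0,-1.1]},{"delta_pos":[0.368,-0.305,0.11],"dr":[0,0,-1.136]}]' --hand 0 --newtons 40

```text
clock: 1.1
position: [443.8, -104.8, 120.7]
tool_rot: [-3.141, -0.0, 1.537]
force: [0.6, -0.1, -0.5]
grip_width: -0.1
gripper_force: 0.0
```

Request:
move_arm --motion '[{"delta_pos":[0,0,0.035]},{"delta_pos":[0,0,0.06]},{"delta_pos":[0,0,0.07]},{"delta_pos":[0,0,0.073]},{"delta_pos":[0,0,0.074]},{"delta_pos":[0,0,0.075]},{"delta_pos":[0,0,0.076]},{"delta_pos":[0,0,0.077]}]'

```text
schema error: expected keys delta_pos, dr
```

Request:
move_arm --motion '[{"delta_pos":[0,0,0.0005]},{"delta_pos":[0,0,0.001]},{"delta_pos":[0,0,0.001]}]'

```text
schema error: expected keys delta_pos, dr
```

Request:
move_arm --motion '[{"delta_pos":[0,0,0.035],"dr":[0,0,0]},{"delta_pos":[0,0,0.06],"dr":[0,0,0]},{"delta_pos":[0,0,0.07],"dr":[0,0,0]},{"delta_pos":[0,0,0.073],"dr":[0,0,0]},{"delta_pos":[0,0,0.074],"dr":[0,0,0]},{"delta_pos":[0,0,0.075],"dr":[0,0,0]},{"delta_pos":[0,0,0.076],"dr":[0,0,0]},{"delta_pos":[0,0,0.077],"dr":[0,0,0]}]'

```text
clock: 1.77
position: [444.5, -107.5, 45.2]
tool_rot: [3.139, 0.001, 1.532]
force: [-0.0, -0.2, 0.2]
grip_width: 0.4
gripper_force: 0.0
```

Request:
move_arm --motion '[{"delta_pos":[0,0,0.0005],"dr":[0,0,0]},{"delta_pos":[0,0,0.001],"dr":[0,0,0]},{"delta_pos":[0,0,0.001],"dr":[0,0,0]}]'

```text
clock: 2.02
position: [444.5, -107.5, 45.0]
tool_rot: [3.139, 0.001, 1.532]
force: [-0.6, 1.3, 9.8]
grip_width: 0.0
gripper_force: 4.6
```

Request:
move_arm --motion '[{"delta_pos":[0,0,-0.015],"dr":[0,0,0]},{"delta_pos":[0.04,0,-0.02],"dr":[0,0,0]},{"delta_pos":[0.08,0,-0.02],"dr":[0,0,0]},{"delta_pos":[0.12,0,-0.02],"dr":[0,0,0]},{"delta_pos":[0.155,0,-0.02],"dr":[0,0,0]},{"delta_pos":[0.168,0,-0.015],"dr":[0,0,0]},{"delta_pos":[0.168,0,-0.006],"dr":[0,0,0]},{"delta_pos":[0.168,0,-0.003],"dr":[0,0,0]},{"delta_pos":[0.168,0,-0.002],"dr":[0,0,0]},{"delta_pos":[0.168,0,-0.001],"dr":[0,0,0]},{"delta_pos":[0.168,0,0],"dr":[0,0,0]},{"delta_pos":[0.168,0,0],"dr":[0,0,0]}]'

```text
clock: 3.02
position: [449.7, 60.3, 43.3]
tool_rot: [-3.141, -0.0, 1.531]
force: [-1.7, 1.2, 3.5]
grip_width: 0.3
gripper_force: 1.7
```

Request:
move_arm --motion '[{"delta_pos":[0,0,0.0],"dr":[0,0,0]},{"delta_pos":[0,0,0.0],"dr":[0,0,0]}]'

```text
clock: 3.18
position: [449.8, 60.3, 43.4]
tool_rot: [-3.141, 0.001, 1.532]
force: [-2.0, -0.2, 3.1]
grip_width: 0.3
gripper_force: 1.5
```

Request:
move_arm --motion '[{"delta_pos":[0,0,0.001],"dr":[0,0,0]},{"delta_pos":[0,0,0.001],"dr":[0,0,0]},{"delta_pos":[0,0,0.002],"dr":[0,0,0]},{"delta_pos":[0,0,0.002],"dr":[0,0,0]}]'

```text
clock: 3.52
position: [449.8, 60.5, 41.6]
tool_rot: [-3.141, 0.001, 1.533]
force: [-3.9, -1.2, 7.8]
grip_width: 0.2
gripper_force: 4.2
```

Request:
move_arm --motion '[{"delta_pos":[0,0,0.001],"dr":[0,0,0]},{"delta_pos":[0,0,0.001],"dr":[0,0,0]},{"delta_pos":[0,0,0.002],"dr":[0,0,0]},{"delta_pos":[0,0,0.002],"dr":[0,0,0]}]'

```text
clock: 3.85
position: [449.8, 60.5, 40.5]
tool_rot: [-3.141, 0.001, 1.533]
force: [-5.1, -0.9, 16.3]
grip_width: -0.0
gripper_force: 8.0
```

Request:
move_arm --motion '[{"delta_pos":[0,0,-0.01],"dr":[0,0,0]},{"delta_pos":[0,0,-0.04],"dr":[0,0,0]},{"delta_pos":[0.035,0.014,-0.05],"dr":[0,-0.06,0]},{"delta_pos":[0.06,0.028,-0.05],"dr":[0,-0.12,0]},{"delta_pos":[0.082,0.028,-0.05],"dr":[0,-0.19,0]},{"delta_pos":[0.082,0.028,-0.04],"dr":[0,-0.25,0]},{"delta_pos":[0.082,0.028,-0.02],"dr":[0,-0.25,0]},{"delta_pos":[0.082,0.028,0.0],"dr":[0,-0.25,0]},{"delta_pos":[0.082,0.028,0.01],"dr":[0,-0.25,0]},{"delta_pos":[0.082,0.028,0.016],"dr":[0,-0.25,0]},{"delta_pos":[0.082,0.028,0.016],"dr":[0,-0.25,0]}]'

```text
clock: 4.77
position: [480.9, 141.5, 22.2]
tool_rot: [-3.14, 0.251, 1.533]
force: [-0.2, -0.2, 0.9]
grip_width: -0.0
gripper_force: 0.0
```

```bash
cat > w.py <<'E'
import sys
from h import *
from scipy.spatial.transform import Rotation as Ro
s=observe();p=s['position'];a=np.deg2rad(-2.15);d=p[:2]-[534.6,-25.7]
print(s['clock'],'plate xy',d@[np.cos(a),np.sin(a)],d@[-np.sin(a),np.cos(a)],p[2],s['force'],s['tool_rot'])
Rt=Ro.from_euler('xyz',s['tool_rot'])
print('plate -y in tool',Rt.inv().apply([np.sin(a),-np.cos(a),0]),'down',Rt.inv().apply([0,0,-1]))
if len(sys.argv)>1:
    pic,dd,m=cap('side');cv2.imwrite(f'pics/{sys.argv[1]}.png',cv2.resize(pic[170:320,200:400],(800,600)))
E
python3 w.py s1
```

```text
4.7667 plate xy -59.94570828057411 165.08702798126293 22.196307548332154 [-0.15742891 -0.24304726  0.91531649] [-3.1399088   0.2506222   1.53293875]
plate -y in tool [-9.68758247e-01  7.50609728e-04  2.48005838e-01] down [0.24800676 0.00163125 0.96875693]
```

View pics/s1.png

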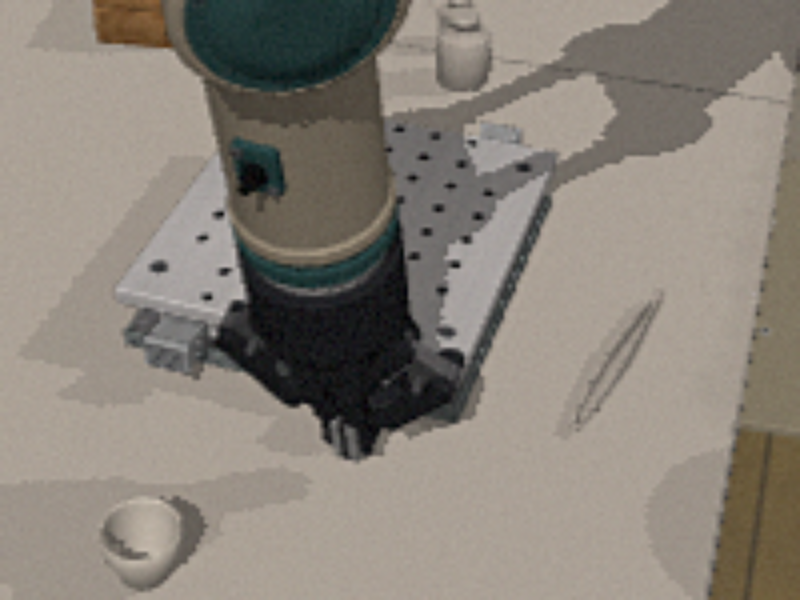

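Request:
move_arm --motion '[{"delta_pos":[-0.0068,0,0.0017],"dr":[0,0,0]},{"delta_pos":[-0.0136,0,0.0035],"dr":[0,0,0]},{"delta_pos":[-0.0159,0,0.0046],"dr":[0,0,0]},{"delta_pos":[-0.0182,0,0.0057],"dr":[0,0,0]},{"delta_pos":[-0.0205,0,0.0068],"dr":[0,0,0]},{"delta_pos":[-0.0228,0,0.0079],"dr":[0,0,0]},{"delta_pos":[-0.0251,0,0.009],"dr":[0,0,0]},{"delta_pos":[-0.0274,0,0.0101],"dr":[0,0,0]}]'

```text
clock: 5.48
position: [480.9, 113.0, 20.6]
tool_rot: [3.14, 0.249, 1.533]
force: [0.5, 4.5, 2.9]
grip_width: 0.1
gripper_force: 2.0
```

```bash
python3 w.py
```

```text
5.4833 plate xy -58.86419855797452 136.58741447986142 20.56220276661439 [0.45271792 4.54066974 2.89213095] [3.1398396  0.24941872 1.53273311]
plate -y in tool [-9.69055927e-01  1.05916525e-04  2.46841242e-01] down [ 0.24684071 -0.00169881  0.96905458]
```

Request:
move_arm --motion '[{"delta_pos":[-0.0023,0,0.0011],"dr":[0,0,0]},{"delta_pos":[-0.0046,0,0.0022],"dr":[0,0,0]},{"delta_pos":[-0.0069,0,0.0033],"dr":[0,0,0]},{"delta_pos":[-0.0092,0,0.0044],"dr":[0,0,0]},{"delta_pos":[-0.0115,0,0.0055],"dr":[0,0,0]},{"delta_pos":[-0.0138,0,0.0062],"dr":[0,0,0]},{"delta_pos":[-0.0138,0,0.0062],"dr":[0,0,0]}]'

```text
clock: 6.07
position: [480.1, 99.1, 17.9]
tool_rot: [3.14, 0.247, 1.531]
force: [0.3, 8.5, 5.3]
grip_width: 0.1
gripper_force: 4.3
```

```bash
python3 w.py
```

```text
6.0667 plate xy -59.1133735417797 122.69642620931737 17.928647002354232 [0.25429473 8.54666284 5.268937  ] [3.1398064  0.24717979 1.531032  ]
plate -y in tool [-0.96960387  0.00180271  0.24467344] down [ 0.24467044 -0.00173196  0.96960475]
```

Request:
move_arm --motion '[{"delta_pos":[-0.0009,0,0.0004],"dr":[0,0,0]},{"delta_pos":[-0.0018,0,0.0008],"dr":[0,0,0]},{"delta_pos":[-0.0028,0,0.001],"dr":[0,0,0]},{"delta_pos":[-0.0028,0,0.001],"dr":[0,0,0]}]'

```text
clock: 6.4
position: [480.2, 98.4, 17.8]
tool_rot: [3.139, 0.243, 1.529]
force: [-2.1, 15.8, 9.7]
grip_width: -0.1
gripper_force: 8.0
```

Request:
move_arm --motion '[{"delta_pos":[-0.001,0,0.0003],"dr":[0,0,0]},{"delta_pos":[-0.002,0,0.0006],"dr":[0,0,0]},{"delta_pos":[-0.002,0,0.0006],"dr":[0,0,0]}]'

```text
clock: 6.65
position: [480.2, 97.5, 17.8]
tool_rot: [3.138, 0.241, 1.528]
force: [-3.2, 20.7, 11.5]
grip_width: -0.0
gripper_force: 10.1
```

```bash
python3 w.py
```

```text
6.65 plate xy -58.97600656046993 121.10744866727478 17.849945733034588 [-3.20813974 20.68375174 11.48618691] [3.13783787 0.24099956 1.52804753]
plate -y in tool [-0.97108664  0.004328    0.2386881 ] down [ 0.23867342 -0.00364626  0.97109305]
```

Request:
move_arm --motion '[{"delta_pos":[-0.001,0,0.0002],"dr":[0,0,0]},{"delta_pos":[-0.002,0,0.0004],"dr":[0,0,0]},{"delta_pos":[-0.003,0,0.0006],"dr":[0,0,0]},{"delta_pos":[-0.003,0,0.0006],"dr":[0,0,0]}]'

```text
clock: 6.98
position: [480.3, 97.3, 17.9]
tool_rot: [3.136, 0.235, 1.525]
force: [-4.7, 30.1, 13.1]
grip_width: -0.0
gripper_force: 14.7
```

```bash
python3 w.py
```

```text
6.9833 plate xy -58.857104279757806 120.88525174114054 17.905683149392203 [-4.6747939  30.10459209 13.05169165] [3.13629277 0.23547379 1.5252395 ]
plate -y in tool [-0.97237254  0.00679561  0.2333355 ] down [ 0.23330373 -0.00515361  0.97239026]
```

Request:
move_arm --motion '[{"delta_pos":[0.01,0,-0.0025],"dr":[0,0,0]},{"delta_pos":[0.039,0,-0.01],"dr":[0,0,0]},{"delta_pos":[0.039,0,-0.01],"dr":[0,0,0]},{"delta_pos":[0.032,0,-0.04],"dr":[0,0,0]},{"delta_pos":[0.025,0,-0.07],"dr":[0,0.06,0]},{"delta_pos":[0.025,0,-0.1],"dr":[0,0.12,0]},{"delta_pos":[-0.01,-0.028,-0.12],"dr":[0,0.19,0]},{"delta_pos":[-0.045,-0.028,-0.12],"dr":[0,0.25,0]},{"delta_pos":[-0.08,-0.028,-0.12],"dr":[0,0.25,0]},{"delta_pos":[-0.08,-0.028,-0.12],"dr":[0,0.25,0]}]'

```text
clock: 7.82
position: [448.4, 36.7, 154.9]
tool_rot: [3.141, 0.005, 1.527]
force: [0.4, -0.2, 0.3]
grip_width: -0.2
gripper_force: 0.0
```

```bash
python3 w.py s2
```

```text
7.8167 plate xy -88.45394755414974 59.14324430760334 154.9212813921262 [ 0.38339573 -0.17633321  0.26812405] [3.14077865 0.00517365 1.5273399 ]
plate -y in tool [-0.99996902  0.0059276   0.00517837] down [ 5.17363126e-03 -8.13994618e-04  9.99986285e-01]
```

View pics/s2.png

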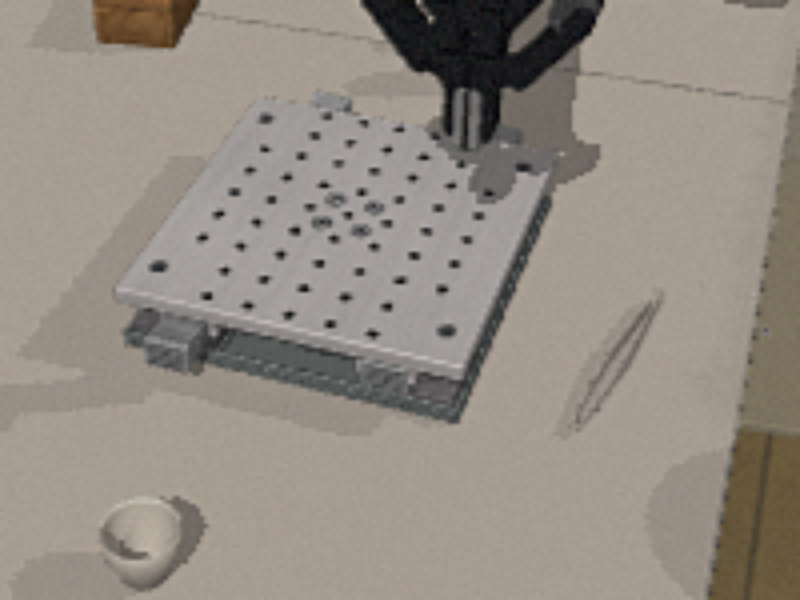

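The front-left shim (crop 387,375) is now flush with the plate edge. The rear-left shim (175,345) still sticks out, and the crucible and tweezers haven't moved. Next is the proving press.

Request:
move_arm --motion '[{"delta_pos":[0.025,0,0.03],"dr":[0,0,0]},{"delta_pos":[0.025,0,0.065],"dr":[0,0,0]},{"delta_pos":[0.025,0,0.095],"dr":[0,0,0]},{"delta_pos":[0.025,0,0.105],"dr":[0,0,0]},{"delta_pos":[0.025,0,0.108],"dr":[0,0,0]},{"delta_pos":[0.025,0,0.109],"dr":[0,0,0]},{"delta_pos":[0.025,0,0.11],"dr":[0,0,0]},{"delta_pos":[0.025,0,0.111],"dr":[0,0,0]},{"delta_pos":[0.025,0,0.112],"dr":[0,0,0]},{"delta_pos":[0.025,0,0.112],"dr":[0,0,0]},{"delta_pos":[0.025,0,0.112],"dr":[0,0,0]}]'

```text
clock: 8.78
position: [445.6, 68.9, 44.5]
tool_rot: [-3.133, 0.001, 1.535]
force: [-15.1, -0.7, 48.0]
grip_width: -0.2
gripper_force: 24.1
```

```bash
python3 w.py
```

```text
8.7833 plate xy -92.45427262543171 91.19734396180269 44.54784916627597 [-15.12164058  -0.72882828  47.99670238] [-3.13274432e+00  1.10505611e-03  1.53494415e+00]
plate -y in tool [-0.99999799 -0.00166256  0.00111981] down [0.00110506 0.00884821 0.99996024]
```

Request:
move_arm --motion '[{"delta_pos":[0,0,-0.006],"dr":[0,0,0]},{"delta_pos":[0,0,-0.02],"dr":[0,0,0]},{"delta_pos":[-0.006,0.0,-0.02],"dr":[0,0,0]},{"delta_pos":[-0.006,0.0,-0.02],"dr":[0,0,0]}]'

```text
clock: 9.12
position: [449.6, 62.0, 61.0]
tool_rot: [-3.14, 0.001, 1.534]
force: [-0.1, 0.6, 0.8]
grip_width: -0.1
gripper_force: 0.0
```

```bash
python3 w.py s3
```

```text
9.1167 plate xy -88.24921519856798 84.44029399164917 61.0265945374793 [-0.06660139  0.59541425  0.75148596] [-3.14048348e+00  9.09437403e-04  1.53404156e+00]
plate -y in tool [-9.99999290e-01 -7.68799899e-04  9.10290299e-04] down [9.09437278e-04 1.10917083e-03 9.99998971e-01]
```

View pics/s3.png

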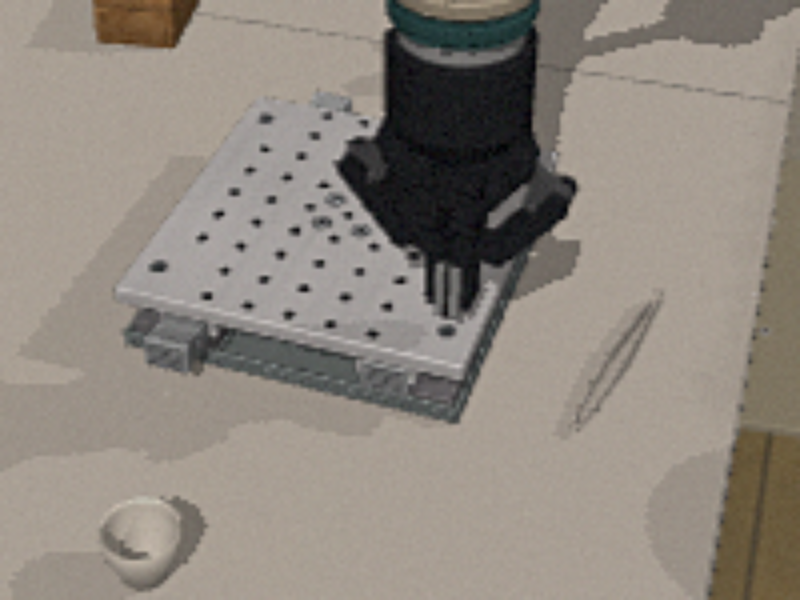

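The shim is still flush after that press, and the tool is now exactly over the corner at z 61. I'll press again at that point, more gently.

Request:
move_arm --motion '[{"delta_pos":[0,0,0.01],"dr":[0,0,0]},{"delta_pos":[0,0,0.014],"dr":[0,0,0]},{"delta_pos":[0,0,0.015],"dr":[0,0,0]},{"delta_pos":[0,0,0.016],"dr":[0,0,0]},{"delta_pos":[0,0,0.017],"dr":[0,0,0]},{"delta_pos":[0,0,0.018],"dr":[0,0,0]},{"delta_pos":[0,0,0.018],"dr":[0,0,0]}]'

```text
clock: 9.75
position: [448.7, 62.2, 45.0]
tool_rot: [-3.138, 0.0, 1.533]
force: [-6.1, 0.9, 23.9]
grip_width: -0.1
gripper_force: 11.6
```

```bash
python3 w.py
```

```text
9.75 plate xy -89.10731113772286 84.61396986515659 44.95693803460221 [-6.11084358  0.8533001  23.86396374] [-3.13848888e+00  3.25428538e-04  1.53300840e+00]
plate -y in tool [-9.99999912e-01  2.64357308e-04  3.24609580e-04] down [3.25428532e-04 3.10377151e-03 9.99995130e-01]
```

The corner holds 24 N at z 45.0, so it no longer gives. I'll hold briefly, then retreat.

Request:
move_arm --motion '[{"delta_pos":[0,0,0],"dr":[0,0,0]},{"delta_pos":[0,0,0],"dr":[0,0,0]},{"delta_pos":[0,0,0],"dr":[0,0,0]},{"delta_pos":[0,0,0],"dr":[0,0,0]},{"delta_pos":[0,0,-0.006],"dr":[0,0,0]},{"delta_pos":[0,0,-0.03],"dr":[0,0,0]},{"delta_pos":[0,0,-0.06],"dr":[0,0,0]},{"delta_pos":[0,0,-0.09],"dr":[0,0,0]},{"delta_pos":[0,0,-0.12],"dr":[0,0,0]},{"delta_pos":[0,0,-0.12],"dr":[0,0,0]},{"delta_pos":[0,0,-0.12],"dr":[0,0,0]}]'

```text
clock: 10.67
position: [451.1, 62.2, 164.5]
tool_rot: [3.139, 0.0, 1.533]
force: [-0.0, 0.1, -0.7]
grip_width: -0.1
gripper_force: 0.0
```

```bash
python3 w.py s4 && python3 - <<'E'
from h import *
p,d,m=cap('top');W=world(d,m);a=np.deg2rad(-2.15)
P=(W[...,:2]-[534.6,-25.7])@np.array([[np.cos(a),-np.sin(a)],[np.sin(a),np.cos(a)]])
for sx in(1,-1):
    for sy in(1,-1):
        k=(abs(P[...,0]-60*sx)<22)&(P[...,1]*sy>112)&(P[...,1]*sy<150)&(W[...,2]>25)&(W[...,2]<42)
        print(sx,sy,k.sum(),P[k][:,1].max()if k.sum() and sy>0 else P[k][:,1].min() if k.sum() else None)
cv2.imwrite('pics/t4.png',cv2.resize(p[120:300,140:420],(784,504)))
E
```

```text
10.6667 plate xy -86.74803283530827 84.65780930197434 164.4992918582946 [-0.02281883  0.14062992 -0.72301255] [3.13874561e+00 1.00659729e-04 1.53282254e+00]
plate -y in tool [-9.99999894e-01  4.48921400e-04  1.01938227e-04] down [ 1.00659729e-04 -2.84703562e-03  9.99995942e-01]
1 1 119 137.97372747035865
1 -1 117 -137.77892998748538
-1 1 0 None
-1 -1 115 -136.59221128049876
```

View pics/s4.png

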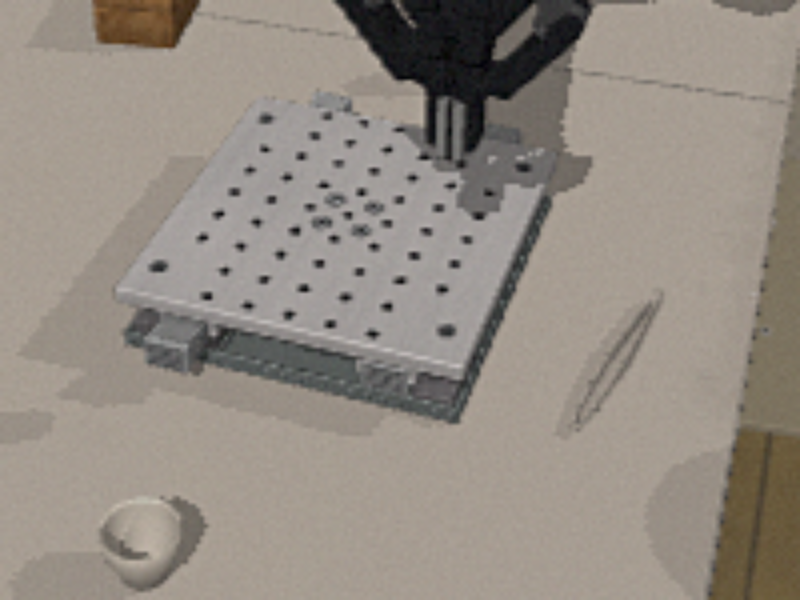

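View pics/t4.png

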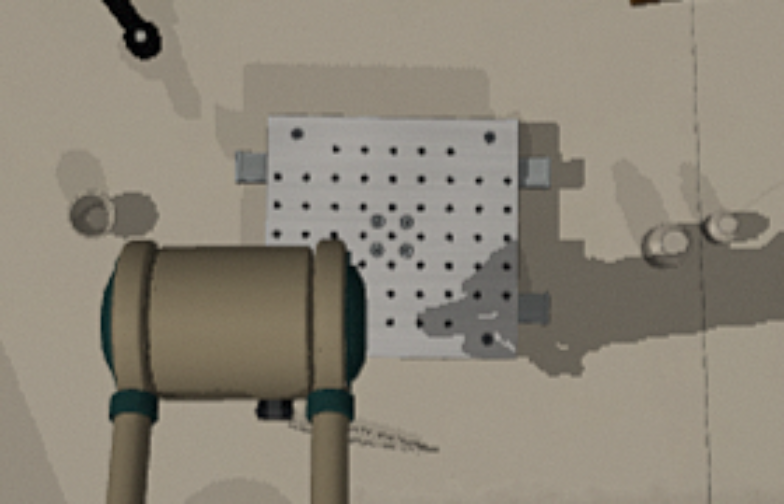

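The front-left shim is home, the other three are still drawn out as before, and the surrounding objects haven't moved.

```bash
python3 -c "
from h import *
print(workorder.hand_in())"
```

```text
the job is handed in; nothing more can be done
None
```

The front-left corner was the one that gave (about 4.5 mm); its shim is now flush and the corner held 24 N without giving, after a first proving press that reached 48 N, harder than intended; the other three shims are still drawn out, the objects around are undisturbed, and the job is handed in.

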